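Box the flattened strips from under their weights

ROBOT

A 7-joint arm with a two-finger parallel gripper is mounted at the origin on a cart in front of the work surface, level with it; the furniture and walls round the work are solid. World frame = base frame: x ahead of the robot, y to its left, z up, the work surface at z = 0. Lengths are in m, angles in rad, forces in N, time in s.
With the tool pointing down it reaches from about 0.4 to 0.85 m from the base axis. Payload 10.4 kg.
Tool frame: the origin (TCP) lies between the finger pads; the fingertips stand 19 mm ahead of it and the grasp point (between the pads) is the TCP (env.tip_reach is the distance from the TCP to the fingertips, in m); z points along the fingers, y is the line along which they close (so a half turn about z gives the same grasp; the last joint's range is limited). The gripper opens to 87 mm and grips with 3 to 60 N. Pads are 19 mm wide; open, the fingers measure 117 mm over their backs; the gripper's body (75 mm by 190 mm) begins 51 mm behind the grasp point.
Start: joints at [-1.161, 0.332, -0.065, 1.46, 0.022, 1.35, -0.088], TCP at [0.262, 0.567, 0.242] pointing down, gripper open.
Joint ranges: [-2.6, 2.6], [-0.5, 2.12], [-1.47, 1.34], [0.16, 2.42], [-1.27, 4.41], [0.06, 2.06], [-2.6, 2.6]. Speed limits (rad/s): [2.22, 2.22, 2.79, 2.79, 3.14, 3.14, 3.14].

INTERFACE

Orientations are given as a unit quaternion [x, y, z, w].
In Python, from station import env, cams gives the robot as it stands.
- The arm moves only by the shell command python3 -m inch 'ROWS' [OPENING] [FORCE]. ROWS is text: rows parted by semicolons, each of 4 numbers parted by spaces: the shift along the tool's x, y, z in m, then the turn about the tool's z in rad. A call has 1 to 5 rows; each row is the pose to reach, as a shift and turn from the pose commanded when the call began, along the tool's axes at that moment; what a row does not reach only later rows make up. A row lasts 1/12 s, in which the tool goes at most 41.7 mm and 7.16 degrees, less where a joint would pass 70% of its speed; a pose out of reach is approached as far as the arm can. A call with a gripper value outside its range is refused whole. OPENING is the opening, from -1 (shut) to 1 (fully open), so that 0 is half open, set as the call begins (- or left out, the last holds). The fingers move at their own pace and stop on an object; FORCE is the grip in N (left out, the last holds). Time passes only in rows, so rows that repeat a pose let the fingers close. It gives the time, the measured TCP pose, the force, the opening and the grip force at its end, in the units of the state.
- env.get_state(): the state, without advancing time (a new reading comes with each control period).
- cams.camera(name): name is "side" or "top"; returns a dict with "color" (420x560x3 uint8, blue, green, red), "range_z" (420x560 float32, m along the optical axis (not along the pixel's ray), 0 where there is no reading), "fx", "fy", "cx", "cy" (pixels), "camera_from_world" (4x4, takes a point from world to camera coordinates). Camera axes: x right, y up, looking along -z (the intrinsics and any distortion apply to the point x, -y, -z); pixel columns grow to the right and rows downward; lengths in m; the calibration is good to about 2 mm. A picture is of the moment at which its call begins.
- env.job_done(): hands the job in; it is judged then, once.
The state is a dict: "time_s": time; "qpos": joint angles; "joint_velocities": joint speeds; "tau": joint torques, N m; "position": TCP position; "orientation": TCP orientation; "force": force on the tool from outside, world axes, zero at the start; "ft_torque": the same for the moment, N m; "finger_gap": opening from 0.0 (shut) to 1.0 (fully open); "grasp_force": force on a finger pad.
Only numpy, scipy, OpenCV 4.12 (cv2) and the standard library are available. Lean on these libraries where they do the work, as an engineer would, in place of code of your own. Each camera call takes 0.05 s, during which the arm holds its last target. There are 200 camera calls.

TASK

Three or four aluminium strips have been pressed flat on the stand, each under a weight. Draw every strip out from under its weight, leaving all the weights standing where they are (do not lift, shift or topple them), and lay the strips in the blue box; the jar in the box is too tall for the lid, so take it out and stand it upright on the bench, out of the box. When all the strips are in, put the lid on the box fully home, and leave the tin and the blue jar alone.

Things in the scene. Friction and masses are not known exactly. Their poses are not given: they have to be found in the camera images.
- stand: fixed plywood stand, 70 (x -32 to +38) x 325 (y) mm, top 20 mm over the bench; origin at bench level. Along its front (-x side) a slick white nylon stop rail (x -29.5 to -23.5 mm) rises 14 mm over the top, with a 30 mm slot before each of four bays. A weight drawn towards -x comes up against the rail; no other side holds it. As its strip leaves, it settles 5 mm onto the plywood.
- bay_1 (a point): centre of bay 1 on the stand's top face (stand x 0, y -127.5 mm, 20 mm over the bench)
- bay_2 (a point): centre of bay 2 on the stand's top face (stand x 0, y -42.5 mm, 20 mm over the bench)
- bay_3 (a point): centre of bay 3 on the stand's top face (stand x 0, y 42.5 mm, 20 mm over the bench)
- bay_4 (a point): centre of bay 4 on the stand's top face (stand x 0, y 127.5 mm, 20 mm over the bench)
- strip_1: flat bare aluminium strip, 115 x 24 x 5 mm, 45 g; may be absent. Origin: centre of its underside; x along its length, z up. It starts on the stand in bay 1 under that bay's weight: rear end (+x) 20 mm behind the bay's centre, front end (-x) 95 mm before it; its front 63 mm hang free past the base, underside 20 mm over the bench.
- strip_2: flat bare aluminium strip, 115 x 24 x 5 mm, 45 g; may be absent. Origin: centre of its underside; x along its length, z up. It starts on the stand in bay 2 under that bay's weight: rear end (+x) 20 mm behind the bay's centre, front end (-x) 95 mm before it; its front 63 mm hang free past the base, underside 20 mm over the bench.
- strip_3: flat bare aluminium strip, 115 x 24 x 5 mm, 45 g; may be absent. Origin: centre of its underside; x along its length, z up. It starts on the stand in bay 3 under that bay's weight: rear end (+x) 20 mm behind the bay's centre, front end (-x) 95 mm before it; its front 63 mm hang free past the base, underside 20 mm over the bench.
- strip_4: flat bare aluminium strip, 115 x 24 x 5 mm, 45 g; may be absent. Origin: centre of its underside; x along its length, z up. It starts on the stand in bay 4 under that bay's weight: rear end (+x) 20 mm behind the bay's centre, front end (-x) 95 mm before it; its front 63 mm hang free past the base, underside 20 mm over the bench.
- block_a: brass doming block, a 42 mm cube with round hollows, 0.62 kg (mass varies a little), used as a weight; origin at the centre of its underside, z up. It stands in one of the stand's bays, on the strip there (or on bare plywood if that bay has no strip).
- block_b: brass doming block, a 42 mm cube with round hollows, 0.62 kg (mass varies a little), used as a weight; origin at the centre of its underside, z up. It stands in one of the stand's bays, on the strip there (or on bare plywood if that bay has no strip).
- block_c: brass doming block, a 42 mm cube with round hollows, 0.62 kg (mass varies a little), used as a weight; origin at the centre of its underside, z up. It stands in one of the stand's bays, on the strip there (or on bare plywood if that bay has no strip).
- punch_holder: black two-step block full of upright steel letter punches, 38 (x) x 72 (y) mm, 61 mm tall, 0.42 kg, used as a weight; origin at the centre of its underside. It stands in one of the stand's bays like the brass blocks, its 72 mm side along the rail.
- box: open blue plastic storage box, fixed to the bench: 175 (x) x 110 (y) x 45 mm tall, walls and floor 5 mm (inside 165 x 100 mm, 40 mm deep); origin at the centre of its underside, x along its length.
- lid: loose grey lid, 120 g: plate 175 (x) x 110 (y) x 5 mm; below it a rounded rim, 161 x 96 mm outside, 8 mm deep (2 mm play in the box); on top a black grip bar 60 (x) x 14 (y) mm, its top 39 mm over the origin. Origin: centre of the rim's underside; the rim stands on the bench. Seated, either way round, the origin is 37 mm over the box's and the plate lies on the box's edge.
- jar: loose pale grey-white jar, 130 g, with a black cap, 43 mm diameter, 66 mm tall; origin at the centre of its underside. At the start it stands in the box, on its floor, and sticks out 26 mm above the edge.
- flux_tin: small round black tin, 41 mm diameter, 24 mm tall, bystander; origin under its centre
- blue_jar: blue jar with a black cap, 43 mm diameter, 66 mm tall, bystander; origin under its centre
Mind the look-alikes: they are no part of the job. Leave any black look-alike of the block_a alone.

How it is judged:
On the way, in this order (a step that is already met when the one before it is completed fails the run):
1. every strip has been drawn out from under its weight, and the weights stand where they stood (distance between strip_1 and bay_1 above 0.085 m and distance between strip_2 and bay_2 above 0.085 m and distance between strip_3 and bay_3 above 0.085 m and distance between strip_4 and bay_4 above 0.085 m and distance of each of block_a, punch_holder, block_b, block_c from where it was at the start of the episode below 0.02 m and angle between each of block_a, punch_holder, block_b, block_c's own z axis and vertical below 0.1 rad), for 0.2 s.
2. every strip lies in the box and the jar stands upright on the bench outside it (x of strip_1 in the frame of box between -0.035 and 0.035 m and y of strip_1 in the frame of box between -0.045 and 0.045 m and z of each of strip_1, strip_2, strip_3, strip_4 in the frame of box below 0.032 m and angle between the z axis of each of strip_1, strip_2, strip_3, strip_4 and the z axis of box, either way round below 0.5 rad and x of strip_2 in the frame of box between -0.035 and 0.035 m and y of strip_2 in the frame of box between -0.045 and 0.045 m and x of strip_3 in the frame of box between -0.035 and 0.035 m and y of strip_3 in the frame of box between -0.045 and 0.045 m and x of strip_4 in the frame of box between -0.035 and 0.035 m and y of strip_4 in the frame of box between -0.045 and 0.045 m and height (world z) of jar below 0.003 m and angle between jar's own z axis and vertical below 0.1 rad and horizontal distance between jar and box above 0.07 m), for 0.2 s.
3. the lid is seated on the box (horizontal distance between lid and box below 0.006 m and z of lid in the frame of box between 0.034 and 0.0395 m and angle between the x axis of lid and the x axis of box, either way round below 0.06 rad and angle between lid's own z axis and vertical below 0.04 rad), for 0.2 s.
At the end, for the whole second after the job is handed in: Every strip in the box (centre within 35 x 45 mm of the box's, underside below 32 mm, lean under 0.5 rad); jar upright on the bench; lid seated within 2.5 mm in height, 6 mm, 0.06 rad, level; weights upright and within 20 mm of where they stood; all at rest (all of step 2 and all of step 3 and distance of each of block_a, punch_holder, block_b, block_c from where it was at the start of the episode below 0.02 m and angle between each of block_a, punch_holder, block_b, block_c's own z axis and vertical below 0.1 rad and linear speed of each of strip_1, strip_2, strip_3, strip_4, lid, jar, block_a, punch_holder, block_b, block_c below 0.02 m/s); the robot touches nothing.
It fails at once if a weight is shifted more than 25 mm, lifted or tipped over (distance of any of block_a, punch_holder, block_b, block_c from where it was at the start of the episode above 0.025 m or angle between any of block_a, punch_holder, block_b, block_c's own z axis and vertical above 0.5 rad).
It fails at once if the tin or the blue jar is moved more than 30 mm (distance of any of flux_tin, blue_jar from where it was at the start of the episode above 0.03 m).
Of strip_1, strip_2, strip_3, strip_4 only 3 to 4 are there at a start; the rules pass over those that are not, and their reading is None.
At some moment in a run one of lid may be knocked a few centimetres aside while the robot is not near it.
Once in a run the grip may slacken for a moment while it holds something.
It also fails if it takes over 192 s, if anything falls off the work surface, if the arm or the gripper's body presses on something with over 40 N, if the wrist force passes 120 N, or if a joint passes its speed limit or range.

## Working session

There is one attempt and no reset: what is moved stays moved. The work goes in short steps, Python scripts to look and compute and a shell command to move; the robot and the scene stay as the last step left them, time stands still between calls to the robot, and variables do not carry over. Pictures are saved under pics/ and viewed, at most 14 in all, crops included, and the job is handed in when it is done.

```bash
ls; mkdir -p pics
python3 - <<'E'
from station import env,cams
import cv2,numpy as np
for n in("top","side"):
    c=cams.camera(n); cv2.imwrite(f"pics/{n}0.png",c["color"]); np.savez(f"pics/{n}0.npz",**c)
    print(n,c["fx"],c["fy"],c["cx"],c["cy"],np.round(c["camera_from_world"],4).tolist(),[k for k in c])
print(env.get_state(),env.tip_reach)
E
```

```text
pics
top 424.2728729746295 424.2728729746295 273.92244308472084 216.31361151550715 [[-0.0259, -0.9996, 0.0068, 0.1666], [0.9919, -0.0249, 0.1249, -0.6209], [-0.1247, 0.0099, 0.9921, -0.8832], [0.0, 0.0, 0.0, 1.0]] ['color', 'range_z', 'fx', 'fy', 'cx', 'cy', 'camera_from_world']
side 527.8208618351268 527.8208618351268 268.1079889978534 213.48999376691253 [[-0.9994, -0.0252, -0.0251, 0.6206], [-0.0134, -0.3883, 0.9214, 0.0125], [-0.033, 0.9212, 0.3877, -1.4995], [0.0, 0.0, 0.0, 1.0]] ['color', 'range_z', 'fx', 'fy', 'cx', 'cy', 'camera_from_world']
{'time_s': 0.1, 'qpos': array([-1.16058139,  0.33282047, -0.0647169 ,  1.46083464,  0.02160653,
        1.34990283, -0.08848272]), 'joint_velocities': array([ 1.30987399e-03, -1.89738306e-03,  1.28289371e-03, -1.96948503e-03,
        6.93162565e-04, -1.45407570e-05,  2.44946273e-04]), 'tau': array([ 9.76442170e-04, -6.24543571e+01,  2.45252793e-02, -3.90714741e+01,
       -6.14751200e-02,  3.67681368e-02,  8.09949279e-05]), 'position': array([0.26200502, 0.56708477, 0.240837  ]), 'orientation': array([ 2.14696146e-01,  9.76680686e-01, -6.25458778e-04, -1.08183731e-04]), 'force': array([-0.37063344, -0.74403713, -0.48003805]), 'ft_torque': array([-0.04231202,  0.039426  , -0.07465771]), 'grasp_force': 0.0, 'finger_gap': 0.9962500158436227} 0.019
```

View pics/top0.png

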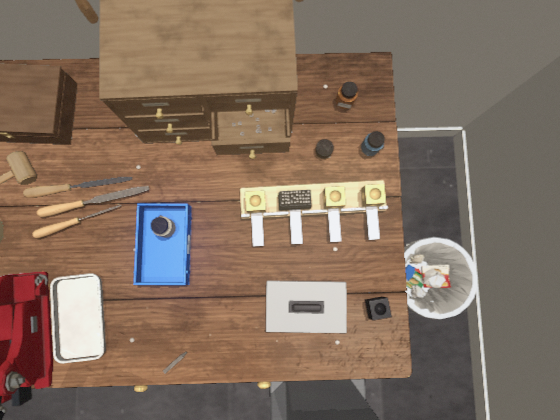

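View pics/side0.png

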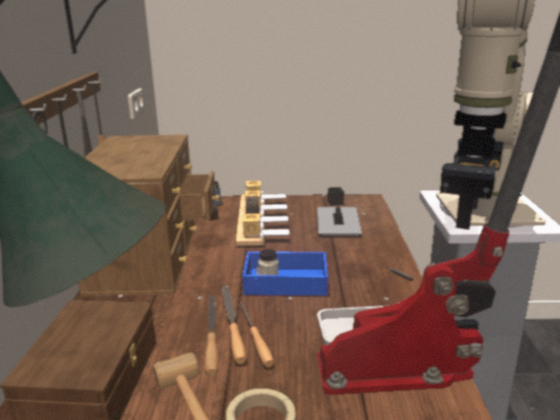

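The top view shows the following:
- Strips at (257,230), (296,228), (334,226) and (372,224).
- Brass weights at (256,201), (335,196) and (375,194), with the punch holder at (296,199).
- Box at (162,245), with the jar inside at (161,226).
- Lid at (306,306).
- Tin at (325,149) and blue jar at (374,143).

Candidates for what I want:
- Jar: (161,226) is pale and stands in the box. The blue jar (374,143) and brown bottle (348,92) are not it.
- Blocks: the three brass ones. The black cube at (378,308) is a look-alike.
- Lid: the grey plate (306,306). The white tray (78,318) is not it.

```bash
cat > h.py <<'E'
import numpy as np,cv2
def world(c):
    z=c["range_z"].astype(float); v,u=np.mgrid[:z.shape[0],:z.shape[1]]
    p=np.stack([(u-c["cx"])/c["fx"]*z,-(v-c["cy"])/c["fy"]*z,-z,np.ones_like(z)],-1)
    w=(p@np.linalg.inv(c["camera_from_world"]).T)[...,:3]; w[z==0]=np.nan; return w
def rect(w,m):
    # largest blob of mask -> centre, sizes, angle (deg) in world xy, median z, count
    n,l,s,_=cv2.connectedComponentsWithStats(m.astype(np.uint8)); 
    if n<2: return None
    k=1+np.argmax(s[1:,4]); q=w[l==k]; r=cv2.minAreaRect(q[:,:2].astype(np.float32)*1000)
    return np.round(r[0],1),np.round(r[1],1),round(r[2],1),round(np.nanmedian(q[:,2])*1000,1),len(q)
def roi(m,a,b,c,d):
    k=np.zeros_like(m); k[b:d,a:c]=m[b:d,a:c]; return k
E
python3 - <<'E'
import numpy as np,cv2
from h import *
c=dict(np.load("pics/top0.npz")); w=world(c); z=w[...,2]; hsv=cv2.cvtColor(c["color"],cv2.COLOR_BGR2HSV).astype(int)
print("bench z",np.nanmedian(z[260:275,220:260]))
blue=(hsv[...,0]>100)&(hsv[...,0]<130)&(hsv[...,1]>150)
print("box rim",rect(w,roi(blue&(z>.038)&(z<.055),125,190,200,300)))
print("box all",rect(w,roi(blue,125,190,200,300)))
print("jar",rect(w,roi(z>.058,140,200,185,260)))
print("lid",rect(w,roi((z>.007)&(z<.022),255,270,355,340)), "bar",rect(w,roi(z>.026,255,270,355,340)))
for i,u in enumerate((257,296,334,372)):
    print("strip",u,rect(w,roi((z>.017)&(z<.033)&(hsv[...,1]<60)&(hsv[...,2]>130),u-12,213,u+12,255)))
    print("weight",u,rect(w,roi(z>.05,u-18,180,u+18,212)))
print("black",rect(w,roi(z>.02,360,290,400,330)),"tin",rect(w,roi(z>.015,310,135,338,160)),"bjar",rect(w,roi(z>.05,355,125,390,160)))
b=c["color"]; crop=cv2.resize(b[180:260,135:400],None,fx=3,fy=3,interpolation=cv2.INTER_CUBIC); cv2.imwrite("pics/crop1.png",crop)
E
```

```text
bench z -0.0003802363779865092
box rim (array([655.2, 401.9]), array([84.7,  4.5]), 85.6, np.float64(44.2), 52)
box all (array([577.5, 419.2]), array([ 95.3, 169.1]), 81.5, np.float64(15.6), 764)
jar (array([609. , 392.8]), array([33.6, 33.7]), 44.9, np.float64(70.1), 243)
lid (array([428.4,  87.2]), array([174.3, 110.1]), 87.6, np.float64(12.8), 3902) bar (array([428.9,  87.4]), array([59.1, 14.2]), 86.8, np.float64(37.9), 192)
strip 257 (array([598.9, 188.6]), array([26.7, 73.4]), 88.5, np.float64(24.7), 369)
weight 257 (array([656.7, 191. ]), array([42.5, 42. ]), 1.6, np.float64(65.4), 402)
strip 296 (array([600., 110.]), array([68. , 36.1]), 0.8, np.float64(24.6), 348)
weight 296 (array([658.4, 107.1]), array([35.7, 68.5]), 0.5, np.float64(72.2), 561)
strip 334 (array([600.1,  19.1]), array([26. , 62.8]), 89.0, np.float64(24.6), 317)
weight 334 (array([661.8,  21.4]), array([42.3, 41.9]), 2.0, np.float64(65.6), 414)
strip 372 (array([600. , -65.8]), array([58.6, 24.1]), 0.8, np.float64(24.8), 292)
weight 372 (array([664.5, -63.4]), array([42.7, 42.4]), 1.6, np.float64(65.3), 424)
black (array([422.6, -66.6]), array([42.4, 42.8]), 9.0, np.float64(40.7), 454) tin (array([780.2,  34. ]), array([40.3, 38.5]), 46.4, np.float64(22.7), 259) bjar (array([784.5, -72.7]), array([33.9, 34.9]), 28.5, np.float64(65.2), 241)
```

View pics/crop1.png

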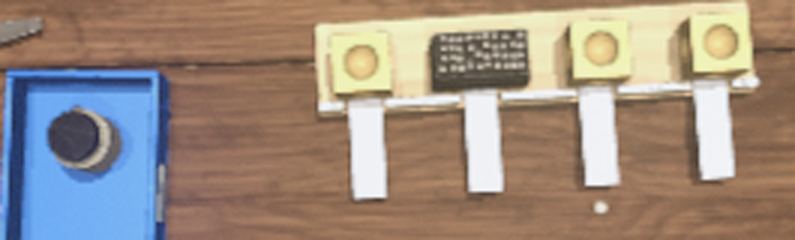

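The crop shows all four bays holding a strip: strip fronts at crop x 370, 486, 602 and 717, under brass, punch holder, brass, brass. The pale jar with the black cap stands in the box at crop (80,138). I'll refine the box pose and square the tool up.

```bash
python3 - <<'E'
import numpy as np,cv2
from h import *
c=dict(np.load("pics/top0.npz")); w=world(c); z=w[...,2]
m=roi((z>.038)&(z<.05),125,190,200,300)
q=w[m]; r=cv2.minAreaRect((q[:,:2]*1000).astype(np.float32)); print(r,len(q))
E
python3 -m inch '0 0 0 -0.125;0 0 0 -0.25;0 0 0 -0.375;0 0 0 -0.433;0 0 0 -0.433' 0.6
```

```text
((572.442138671875, 395.1606750488281), (112.92813873291016, 173.21266174316406), 88.10076904296875) 701
time_s: 0.52
position: [0.2621, 0.5671, 0.2411]
orientation: [-0.001, 1.0, -0.0, -0.0]
force: [0.2, 0.3, -0.5]
finger_gap: 0.806
grasp_force: 0.0
```

```bash
python3 -m inch '-0.036 -0.018 0 0;-0.072 -0.036 0 0;-0.108 -0.054 0 0;-0.144 -0.072 0 0;-0.18 -0.09 0 0' 0.3 | head -2
python3 -m inch '-0.036 -0.018 0.015 0;-0.072 -0.036 0.03 0;-0.108 -0.054 0.045 0;-0.144 -0.072 0.06 0;-0.167 -0.084 0.07 0' | head -2
python3 -m inch '0 0 0.02 0;0 0 0.02 0'
```

```text
time_s: 0.93
position: [0.4436, 0.4762, 0.2415]
time_s: 1.35
position: [0.6116, 0.3907, 0.1698]
time_s: 1.52
position: [0.6095, 0.39, 0.1464]
orientation: [0.003, 1.0, -0.002, -0.002]
force: [-1.8, 1.2, -2.1]
finger_gap: 0.65
grasp_force: 0.0
```

```bash
python3 -m inch '0 0.003 0.035 0;0 0.003 0.065 0;0 0.003 0.085 0;0 0.003 0.096 0;0 0.003 0.096 0' | head -2
python3 -m inch '0 0 0 0;0 0 0 0;0 0 0 0;0 0 0 0;0 0 0 0' -0.3 25
python3 -m inch '0 0 -0.03 0;0 0 -0.06 0;0 0 -0.09 0;0 0 -0.11 0;0 0 -0.11 0'
```

```text
time_s: 1.93
position: [0.6071, 0.3967, 0.0533]
time_s: 2.35
position: [0.6101, 0.397, 0.0578]
orientation: [0.0, 1.0, 0.001, 0.001]
force: [-0.5, -1.6, 6.1]
finger_gap: 0.487
grasp_force: 25.0
time_s: 2.77
position: [0.6112, 0.3978, 0.1724]
orientation: [0.0, 1.0, 0.003, 0.004]
force: [-0.2, 0.6, 0.4]
finger_gap: 0.492
grasp_force: 25.0
```

```bash
python3 -m inch '0.034 -0.021 0 0;0.068 -0.042 0 0;0.102 -0.064 0 0;0.136 -0.086 0 0;0.17 -0.107 0 0' | head -2
python3 -m inch '0 0 0.03 0;0 0 0.06 0;0 0 0.085 0;0 0 0.1 0;0 0 0.105 0'
python3 -m inch '0 0 0.004 0;0 0 0.006 0;0 0 0.008 0;0 0 0.01 0;0 0 0.01 0'
```

```text
time_s: 3.18
position: [0.4373, 0.288, 0.165]
time_s: 3.6
position: [0.4376, 0.2883, 0.0579]
orientation: [-0.0, 1.0, -0.001, -0.002]
force: [-1.3, -0.4, -1.5]
finger_gap: 0.486
grasp_force: 25.0
time_s: 4.02
position: [0.4399, 0.29, 0.0527]
orientation: [0.0, 1.0, 0.001, 0.001]
force: [-5.2, -4.1, 14.8]
finger_gap: 0.484
grasp_force: 25.0
```

```bash
python3 -m inch '0 0 -0.002 0;0 0 -0.002 0;0 0 -0.002 0;0 0 -0.03 0;0 0 -0.06 0' 0.3 | tail -3
python3 -m inch '0 0 -0.035 0;-0.027 -0.02 -0.05 0;-0.06 -0.05 -0.05 0;-0.10 -0.08 -0.05 0;-0.137 -0.101 -0.05 0' | head -2
python3 -m inch '0 0 0.02 0;0 0 0.04 0;0 0 0.04 0' | head -3
python3 - <<'E'
import numpy as np,cv2
from h import *
from station import cams
c=cams.camera("side"); w=world(c); z=w[...,2]
x,y=w[...,0],w[...,1]
m=(x>.38)&(x<.5)&(y>.23)&(y<.34)&(z>.01)&(z<.09)
q=w[m]; t=q[q[:,2]>.06]; print("jar",np.median(q,0),q[:,2].max(),t[:,:2].mean(0) if len(t) else 0,len(q))
cv2.imwrite("pics/side1.png",c["color"][130:330,130:430])
E
```

```text
force: [2.1, 0.2, -0.5]
finger_gap: 0.646
grasp_force: 0.0
time_s: 4.85
position: [0.5673, 0.193, 0.1615]
time_s: 5.1
position: [0.5643, 0.1934, 0.1166]
orientation: [0.0, 1.0, -0.001, -0.003]
jar [0.44160408 0.30462196 0.04283423] 0.06973039518467361 [0.43998625 0.2947224 ] 493
```

View pics/side1.png

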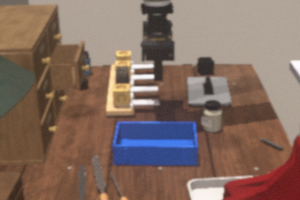

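The jar stands upright on the bench at crop (212,117), and the box is empty.

```bash
python3 -m inch '-0.012 -0.004 0.03 0;-0.012 -0.004 0.05 0;-0.012 -0.004 0.05 0;-0.012 -0.004 0.05 0'
```

```text
time_s: 5.48
position: [0.5775, 0.1912, 0.0712]
orientation: [-0.0, 1.0, -0.0, -0.0]
force: [0.2, 0.3, 1.4]
finger_gap: 0.652
grasp_force: 0.0
```

```bash
python3 -m inch '-0.002 -0.0025 0.02 -0.031;-0.002 -0.0025 0.035 -0.031;-0.002 -0.0025 0.043 -0.031;-0.002 -0.0025 0.043 -0.031'
python3 -m inch '0 0 0 0;0 0 0 0;0 0 0 0;0 0 0 0;0 0 0 0' -0.9 60
```

```text
time_s: 5.82
position: [0.5795, 0.1887, 0.0277]
orientation: [-0.016, 1.0, 0.0, -0.0]
force: [-0.1, -0.4, -0.3]
finger_gap: 0.649
grasp_force: 0.0
time_s: 6.23
position: [0.5802, 0.1884, 0.0282]
orientation: [-0.016, 1.0, 0.0, 0.0]
force: [-0.3, -0.0, 0.8]
finger_gap: 0.362
grasp_force: 0.0
```

```bash
python3 -m inch '0 0 0 0;0 0 0 0;0 0 0 0;0 0 0 0' - 60
python3 -m inch '0.005 0 0 0;0.01 0 0 0;0.015 0 0 0;0.02 0 0 0;0.025 0 0 0'
```

```text
time_s: 6.57
position: [0.58, 0.1885, 0.0278]
orientation: [-0.016, 1.0, 0.0, 0.0]
force: [0.3, 0.7, 2.1]
finger_gap: 0.259
grasp_force: 60.0
time_s: 6.98
position: [0.5564, 0.1871, 0.0282]
orientation: [-0.015, 1.0, 0.0, 0.002]
force: [7.1, 1.3, -0.7]
finger_gap: 0.256
grasp_force: 60.0
```

```bash
python3 -m inch '0.006 0 0 0;0.012 0 0 0;0.018 0 0 0;0.024 0 0 0;0.03 0 0 0' | tail -3
python3 -m inch '0.01 0 0 0;0.02 0 0 0;0.03 0 0 0;0.03 0 0 0;0.03 0 0 0'
python3 - <<'E'
import numpy as np,cv2
from h import *
from station import cams
c=cams.camera("side"); w=world(c); z=w[...,2]
cv2.imwrite("pics/side2.png",cv2.resize(c["color"][160:310,210:400],None,fx=3,fy=3))
E
```

```text
force: [-0.4, -0.2, -1.2]
finger_gap: 0.262
grasp_force: 60.0
time_s: 7.82
position: [0.4944, 0.1857, 0.0277]
orientation: [-0.016, 1.0, 0.0, -0.0]
force: [0.0, 1.4, -1.3]
finger_gap: 0.26
grasp_force: 60.0
```

View pics/side2.png

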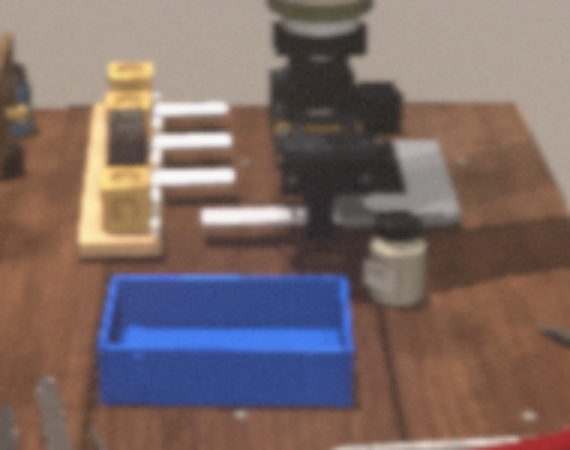

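The strip is free and level in the gripper at (255,215), and the brass block has settled in place at (127,200).

```bash
python3 -m inch '0 0 -0.03 0;0 0 -0.06 0;0 0 -0.09 0;0 0 -0.12 0;0 0.02 -0.13 0' | head -2
python3 -m inch '-0.01 0.036 0 0.02;-0.02 0.072 0 0.04;-0.03 0.108 0 0.064;-0.033 0.144 0 0.064;-0.033 0.18 0 0.064' | head -2
python3 -m inch '0 0.008 0.02 0;0 0.008 0.04 0;0 0.008 0.06 0;0 0.008 0.06 0'
```

```text
time_s: 8.28
position: [0.4974, 0.2026, 0.1623]
time_s: 8.7
position: [0.5228, 0.3879, 0.1574]
time_s: 9.03
position: [0.5203, 0.3932, 0.0929]
orientation: [0.016, 1.0, -0.002, -0.002]
force: [-0.6, -1.4, -1.3]
finger_gap: 0.263
grasp_force: 60.0
```

```bash
python3 -m inch '-0.0125 0.004 0.01 0;-0.0125 0.004 0.03 0;-0.0125 0.004 0.05 0;-0.0125 0.004 0.062 0;-0.0125 0.004 0.065 0' | head -2
python3 -m inch '0 0 0 0;0 0 0 0;0 0 0 0;0 0 0 0' -0.1
python3 -m inch '0 0 -0.03 0;0 0 -0.07 0;0 -0.02 -0.11 0;0 -0.055 -0.12 0;0 -0.09 -0.12 0'|head -2
```

```text
time_s: 9.45
position: [0.534, 0.3973, 0.0309]
time_s: 9.78
position: [0.5352, 0.3986, 0.034]
orientation: [0.016, 1.0, 0.001, 0.001]
force: [0.2, -1.1, 0.2]
finger_gap: 0.425
grasp_force: 0.0
time_s: 10.2
position: [0.5333, 0.3093, 0.1581]
```

```bash
python3 -m inch '-0.01 -0.04 0 -0.03;-0.02 -0.08 0 -0.064;-0.03 -0.12 0 -0.064;-0.043 -0.16 0 -0.064;-0.055 -0.2 0 -0.064' 0.15|head -2
python3 -m inch '0 0 0.03 0;0 0 0.06 0;0 0 0.08 0;0 0 0.08 0;0 0 0.08 0'
python3 - <<'E'
import numpy as np,cv2
from h import *
from station import cams
c=cams.camera("side"); w=world(c); x,y,z=w[...,0],w[...,1],w[...,2]
m=(x>.48)&(x<.66)&(y>.34)&(y<.45)&(z>.001)&(z<.03)&(cv2.cvtColor(c["color"],cv2.COLOR_BGR2HSV)[...,1]<90)
print(rect(w,m))
E
```

```text
time_s: 10.62
position: [0.5804, 0.105, 0.1538]
time_s: 11.03
position: [0.5797, 0.1069, 0.0728]
orientation: [-0.016, 1.0, -0.0, -0.0]
force: [0.4, 0.3, 0.9]
finger_gap: 0.572
grasp_force: 0.0
(array([481. , 403.2]), array([8.9, 0. ]), 85.5, np.float64(2.2), 3)
```

```bash
python3 -m inch '-0.002 -0.002 0.02 0;-0.002 -0.002 0.035 0;-0.002 -0.002 0.041 0;-0.002 -0.002 0.041 0'|head -2
python3 -m inch '0 0 0 0;0 0 0 0;0 0 0 0;0 0 0 0;0 0 0 0' -0.9 60 |head -2
python3 -m inch '0 0 0 0;0 0 0 0;0 0 0 0'
python3 - <<'E'
import cv2
from h import *
from station import cams
c=cams.camera("top"); cv2.imwrite("pics/top3.png",cv2.resize(c["color"][180:340,125:400],None,fx=2.5,fy=2.5))
E
```

```text
time_s: 11.42
position: [0.582, 0.1052, 0.0319]
time_s: 11.83
position: [0.5823, 0.1051, 0.0321]
time_s: 12.08
position: [0.5822, 0.105, 0.0319]
orientation: [-0.016, 1.0, 0.0, 0.0]
force: [0.4, -0.1, 2.4]
finger_gap: 0.259
grasp_force: 60.0
```

View pics/top3.png

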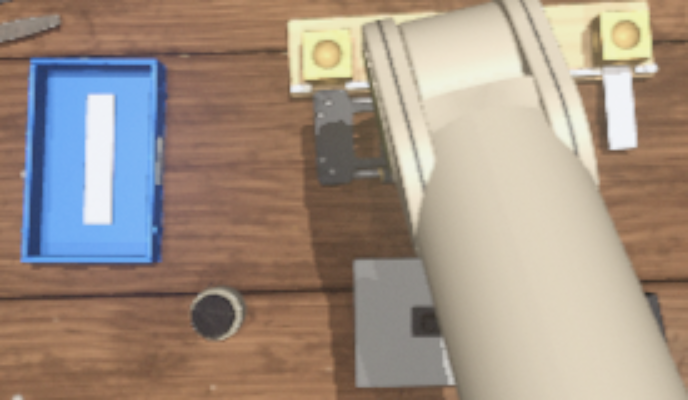

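Strip one lies flat and centred in the box at (99,158). The jar stands on the bench at (215,313). Now I'll draw the second strip, held at 22 mm.

```bash
python3 -m inch '0.005 0 0 0;0.01 0 0 0;0.015 0 0 0;0.02 0 0 0;0.025 0 0 0' |tail -4
python3 -m inch '0.006 0 0 0;0.012 0 0 0;0.018 0 0 0;0.024 0 0 0;0.03 0 0 0' | tail -3
python3 -m inch '0.01 0 0 0;0.02 0 0 0;0.025 0 0 0;0.025 0 0 0'
python3 -m inch '0 0 -0.03 0;0 0 -0.06 0;0 0 -0.09 0;0 0 -0.12 0;0 0 -0.12 0'
```

```text
orientation: [-0.016, 1.0, 0.0, 0.002]
force: [6.1, 1.5, 1.2]
finger_gap: 0.261
grasp_force: 60.0
force: [0.2, -0.3, 0.2]
finger_gap: 0.262
grasp_force: 60.0
time_s: 13.3
position: [0.5005, 0.1024, 0.0312]
orientation: [-0.016, 1.0, -0.0, -0.001]
force: [-0.1, 0.2, -0.5]
finger_gap: 0.262
grasp_force: 60.0
time_s: 13.72
position: [0.5052, 0.1032, 0.1575]
orientation: [-0.015, 1.0, 0.001, 0.004]
force: [0.4, 0.8, 0.6]
finger_gap: 0.259
grasp_force: 60.0
```

```bash
python3 -m inch '-0.008 0.036 0 0;-0.016 0.072 0 0;-0.024 0.108 0 0;-0.032 0.144 0 0;-0.04 0.18 0 0' | head -2
python3 -m inch '0 0.036 0 0.03;0 0.072 0 0.064;0 0.105 0 0.064;0 0.113 0.02 0.064;0 0.113 0.04 0.064' |head -2
python3 -m inch '0 0 0.03 0;0 0 0.03 0;0 0 0.03 0'
```

```text
time_s: 14.13
position: [0.5366, 0.2853, 0.1511]
time_s: 14.55
position: [0.5317, 0.4014, 0.1111]
time_s: 14.8
position: [0.532, 0.3957, 0.0799]
orientation: [0.016, 1.0, -0.001, -0.001]
force: [0.3, 0.9, 0.6]
finger_gap: 0.256
grasp_force: 60.0
```

```bash
python3 -m inch '0 0.001 0.02 0;0 0.001 0.04 0;0 0.001 0.051 0;0 0.001 0.051 0' | head -2
python3 -m inch '0 0 0 0;0 0 0 0;0 0 0 0;0 0 0 0' -0.1
python3 -m inch '0 0 -0.03 0;0 0 -0.07 0;0 -0.02 -0.11 0;0 -0.055 -0.12 0;0 -0.09 -0.12 0'|head -2
python3 -m inch '-0.01 -0.04 0 -0.03;-0.02 -0.08 0 -0.064;-0.03 -0.12 0 -0.064;-0.043 -0.16 0 -0.064;-0.055 -0.2 0 -0.064' 0.15|head -2
python3 -m inch '0 -0.04 0 0;-0.001 -0.083 0 0;-0.001 -0.083 0.02 0;-0.001 -0.083 0.05 0;-0.001 -0.083 0.08 0'|head -2
python3 -m inch '0 0 0 0;0 0 0 0'
python3 - <<'E'
import cv2
from h import *
from station import cams
c=cams.camera("top"); w=world(c); z=w[...,2]; h=cv2.cvtColor(c["color"],cv2.COLOR_BGR2HSV)
print(rect(w,roi((h[...,1]<70)&(h[...,2]>130),138,205,188,285)))
cv2.imwrite("pics/top4.png",cv2.resize(c["color"][180:340,125:400],None,fx=2,fy=2))
E
```

```text
time_s: 15.13
position: [0.5332, 0.3975, 0.0304]
time_s: 15.47
position: [0.5333, 0.3979, 0.0317]
orientation: [0.016, 1.0, 0.0, 0.0]
force: [-0.4, -0.6, -0.5]
finger_gap: 0.426
grasp_force: 0.0
time_s: 15.88
position: [0.5314, 0.3087, 0.1558]
time_s: 16.3
position: [0.5785, 0.1045, 0.1515]
time_s: 16.72
position: [0.5828, 0.0225, 0.0711]
time_s: 16.88
position: [0.5809, 0.0235, 0.0702]
orientation: [-0.016, 1.0, -0.0, -0.001]
force: [0.1, 0.3, 1.4]
finger_gap: 0.575
grasp_force: 0.0
(array([574.2, 395.2]), array([ 24.6, 113.1]), 87.8, np.float64(14.2), 613)
```

View pics/top4.png

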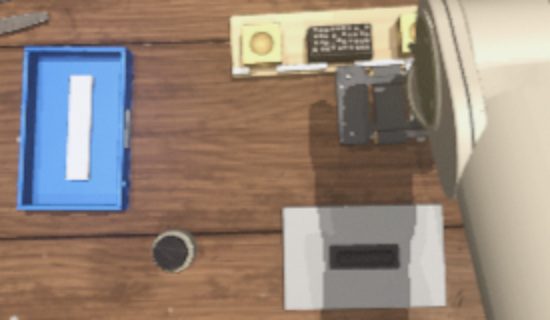

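Both strips are stacked neatly at (79,128), top at 14 mm, and the weights stand. On to strip three.

```bash
python3 -m inch '-0.0035 -0.004 0.02 0;-0.0035 -0.004 0.034 0;-0.0035 -0.004 0.038 0;-0.0035 -0.004 0.038 0'|head -2
python3 -m inch '0 0 0 0;0 0 0 0;0 0 0 0;0 0 0 0;0 0 0 0' -0.9 60 |head -2
python3 -m inch '0 0 0 0;0 0 0 0;0 0 0 0;0 0 0 0'
```

```text
time_s: 17.27
position: [0.5858, 0.0198, 0.0335]
time_s: 17.68
position: [0.5857, 0.0196, 0.0331]
time_s: 18.02
position: [0.5856, 0.0196, 0.0328]
orientation: [-0.016, 1.0, 0.0, 0.0]
force: [-0.0, 1.8, 3.7]
finger_gap: 0.261
grasp_force: 60.0
```

```bash
python3 -m inch '0.005 0 0 0;0.01 0 0 0;0.015 0 0 0;0.02 0 0 0;0.025 0 0 0' |tail -4
python3 -m inch '0.006 0 0 0;0.012 0 0 0;0.018 0 0 0;0.024 0 0 0;0.03 0 0 0' | tail -3
python3 -m inch '0.01 0 0 0;0.02 0 0 0;0.027 0 0 0;0.027 0 0 0'
python3 -m inch '0 0 -0.03 0;0 0 -0.06 0;0 0 -0.09 0;0 0 -0.12 0;0 0 -0.12 0'
```

```text
orientation: [-0.016, 1.0, 0.0, 0.003]
force: [8.9, -0.8, 0.2]
finger_gap: 0.257
grasp_force: 60.0
force: [0.4, 0.4, -0.0]
finger_gap: 0.256
grasp_force: 60.0
time_s: 19.18
position: [0.5016, 0.0169, 0.0321]
orientation: [-0.016, 1.0, 0.0, -0.001]
force: [-0.0, -0.5, 0.4]
finger_gap: 0.259
grasp_force: 60.0
time_s: 19.6
position: [0.5065, 0.0172, 0.1583]
orientation: [-0.015, 1.0, 0.001, 0.004]
force: [2.1, -0.9, -0.3]
finger_gap: 0.259
grasp_force: 60.0
```

```bash
python3 -m inch '-0.008 0.036 0 0;-0.016 0.072 0 0;-0.024 0.108 0 0;-0.032 0.144 0 0;-0.041 0.18 0 0' | head -2
python3 -m inch '0 0.036 0 0;0 0.072 0 0;0 0.108 0 0;0 0.144 0 0;0 0.18 0 0' | head -2
python3 -m inch '0 0.02 0 0.03;0 0.02 0.01 0.064;0 0.02 0.04 0.064;0 0.02 0.07 0.064;0 0.02 0.07 0.064'
```

```text
time_s: 20.02
position: [0.5388, 0.2, 0.1522]
time_s: 20.43
position: [0.5329, 0.3798, 0.1519]
time_s: 20.85
position: [0.5296, 0.3959, 0.0756]
orientation: [0.016, 1.0, -0.003, -0.004]
force: [-0.9, -1.6, -1.2]
finger_gap: 0.26
grasp_force: 60.0
```

```bash
python3 -m inch '-0.002 0.001 0.02 0;-0.002 0.001 0.035 0;-0.002 0.001 0.045 0;-0.002 0.001 0.045 0' 
python3 -m inch '0 0 0 0;0 0 0 0;0 0 0 0;0 0 0 0' -0.1 | tail -3
python3 -m inch '0 0 -0.03 0;0 0 -0.07 0;0 -0.02 -0.11 0;0 -0.055 -0.12 0;0 -0.09 -0.12 0'|head -2
python3 -m inch '-0.01 -0.04 0 -0.03;-0.02 -0.08 0 -0.064;-0.03 -0.12 0 -0.064;-0.043 -0.16 0 -0.064;-0.055 -0.2 0 -0.064' 0.15|head -2
python3 -m inch '0 -0.038 0 0;0.001 -0.076 0 0;0.001 -0.114 0 0;0.001 -0.15 0 0;0.001 -0.17 0 0'|head -2
python3 -m inch '0 0 0.03 0;0 0 0.06 0;0 0 0.08 0;0 0 0.08 0;0 0 0.08 0'
python3 - <<'E'
import cv2
from h import *
from station import cams
c=cams.camera("top"); w=world(c); z=w[...,2]; h=cv2.cvtColor(c["color"],cv2.COLOR_BGR2HSV)
print(rect(w,roi((h[...,1]<70)&(h[...,2]>130),138,205,188,285)))
print("strip1",rect(w,roi((z>.017)&(z<.033)&(h[...,1]<60)&(h[...,2]>130),360,213,384,255)))
for u in (257,296,334):print("weight",u,rect(w,roi(z>.045,u-18,180,u+18,212)))
E
```

```text
time_s: 21.18
position: [0.5338, 0.3984, 0.036]
orientation: [0.016, 1.0, -0.001, -0.001]
force: [-0.8, -0.5, 0.1]
finger_gap: 0.259
grasp_force: 60.0
force: [0.4, -0.7, -0.4]
finger_gap: 0.427
grasp_force: 0.0
time_s: 21.93
position: [0.5332, 0.3103, 0.1629]
time_s: 22.35
position: [0.5803, 0.106, 0.1586]
time_s: 22.77
position: [0.584, -0.0674, 0.1585]
time_s: 23.18
position: [0.584, -0.0621, 0.0777]
orientation: [-0.016, 1.0, 0.0, -0.001]
force: [0.2, 0.3, 0.5]
finger_gap: 0.577
grasp_force: 0.0
(array([nan, nan]), array([0., 0.]), 0.0, np.float64(18.9), 695)
strip1 (array([596.7, -69.7]), array([42.3, 10.5]), 3.8, np.float64(24.7), 83)
weight 257 (array([654.9, 190.4]), array([41.7, 42.3]), 0.2, np.float64(60.5), 388)
weight 296 (array([654.9, 107.4]), array([34.9, 68.3]), 2.4, np.float64(67.5), 549)
weight 334 (array([660.3,  21.4]), array([42.1, 42.3]), 2.0, np.float64(60.5), 413)
```

```bash
python3 -m inch '-0.003 -0.0035 0.02 0;-0.003 -0.0035 0.04 0;-0.003 -0.0035 0.0455 0;-0.003 -0.0035 0.0455 0'|head -2
python3 -m inch '0 0 0 0;0 0 0 0;0 0 0 0;0 0 0 0;0 0 0 0' -0.9 60 |head -2
python3 -m inch '0 0 0 0;0 0 0 0;0 0 0 0;0 0 0 0'
```

```text
time_s: 23.57
position: [0.5873, -0.0653, 0.0323]
time_s: 23.98
position: [0.5877, -0.0654, 0.0327]
time_s: 24.32
position: [0.5877, -0.0655, 0.0324]
orientation: [-0.016, 1.0, 0.0, 0.0]
force: [0.7, 0.6, 3.9]
finger_gap: 0.258
grasp_force: 60.0
```

```bash
python3 -m inch '0.005 0 0 0;0.01 0 0 0;0.015 0 0 0;0.02 0 0 0;0.025 0 0 0' |tail -4
python3 -m inch '0.006 0 0 0;0.012 0 0 0;0.018 0 0 0;0.024 0 0 0;0.03 0 0 0' | tail -3
python3 -m inch '0.01 0 0 0;0.02 0 0 0;0.025 0 0 0;0.025 0 0 0'
python3 -m inch '0 0 -0.03 0;0 0 -0.06 0;0 0 -0.09 0;0 0 -0.12 0;0 0 -0.12 0'
```

```text
orientation: [-0.016, 1.0, -0.0, 0.003]
force: [7.9, 1.0, -1.3]
finger_gap: 0.26
grasp_force: 60.0
force: [-0.4, 0.5, -0.9]
finger_gap: 0.257
grasp_force: 60.0
time_s: 25.48
position: [0.5058, -0.0681, 0.0317]
orientation: [-0.015, 1.0, 0.0, -0.001]
force: [-1.0, -0.1, -0.2]
finger_gap: 0.261
grasp_force: 60.0
time_s: 25.9
position: [0.5105, -0.0682, 0.1578]
orientation: [-0.016, 1.0, 0.0, 0.004]
force: [0.7, 0.1, -1.7]
finger_gap: 0.261
grasp_force: 60.0
```

```bash
python3 -m inch '-0.008 0.036 0 0;-0.016 0.072 0 0;-0.024 0.108 0 0;-0.032 0.144 0 0;-0.039 0.18 0 0' | head -2
python3 -m inch '0 0.036 0 0;0 0.072 0 0;0 0.108 0 0;0 0.144 0 0;0 0.18 0 0' | head -2
python3 -m inch '0 0.036 0 0.03;0 0.072 0 0.064;0 0.1 0 0.064;0 0.105 0.03 0.064;0 0.105 0.06 0.064'|head -2
python3 -m inch '0 0 0.01 0;0 0 0.01 0;0 0 0.01 0'
python3 - <<'E'
import cv2
from station import cams
c=cams.camera("side"); cv2.imwrite("pics/side5.png",cv2.resize(c["color"][150:310,210:400],None,fx=2.5,fy=2.5))
E
```

```text
time_s: 26.32
position: [0.5409, 0.115, 0.1517]
time_s: 26.73
position: [0.5348, 0.2949, 0.1515]
time_s: 27.15
position: [0.5314, 0.4024, 0.0921]
time_s: 27.4
position: [0.5322, 0.3975, 0.0823]
orientation: [0.017, 1.0, -0.0, -0.0]
force: [1.2, -0.3, -0.1]
finger_gap: 0.259
grasp_force: 60.0
```

View pics/side5.png

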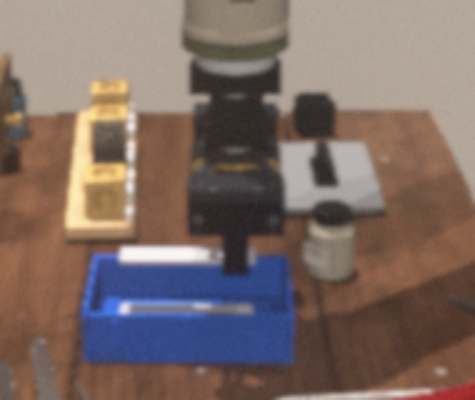

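The strip is level over the box at (170,254), with the stack below it.

```bash
python3 -m inch '-0.001 0 0.02 0;-0.001 0 0.035 0;-0.001 0 0.0465 0;-0.001 0 0.0465 0' |head -2
python3 -m inch '0 0 0 0;0 0 0 0;0 0 0 0;0 0 0 0' -0.1 | tail -3
python3 -m inch '0 0 -0.03 0;0 0 -0.07 0;0 -0.02 -0.11 0;0 -0.055 -0.12 0;0 -0.09 -0.12 0'|head -2
python3 -m inch '0 -0.036 0 0;0 -0.072 0 0;0 -0.1 0 0;0 -0.1 0 0'|head -2
python3 - <<'E'
import cv2
from h import *
from station import cams,env
c=cams.camera("top"); w=world(c); z=w[...,2]; h=cv2.cvtColor(c["color"],cv2.COLOR_BGR2HSV)
ok=~np.isnan(z)
print("strips",rect(w,ok&roi((h[...,1]<70)&(h[...,2]>130)&(z<.035),138,205,188,285)))
m=roi((z>.038)&(z<.05),125,190,200,300); q=w[m]; print("box",cv2.minAreaRect((q[:,:2]*1000).astype(np.float32)),len(q))
print("lid",rect(w,roi((z>.007)&(z<.022),245,260,360,345)), "bar",rect(w,roi((z>.026)&(z<.045),255,270,350,340)))
print("jar",rect(w,roi(z>.055,190,280,240,330)),rect(w,roi(z>.02,190,280,240,330)))
for u in (257,296,334,374):print("weight",u,rect(w,roi((z>.045)&(z<.08),u-18,180,u+18,212)))
print(np.round(env.get_state()["qpos"],3))
cv2.imwrite("pics/top6.png",cv2.resize(c["color"][180:340,125:400],None,fx=2.5,fy=2.5))
E
```

```text
time_s: 27.78
position: [0.5342, 0.4005, 0.0385]
force: [1.3, -0.2, 1.3]
finger_gap: 0.426
grasp_force: 0.2
time_s: 28.53
position: [0.5314, 0.3089, 0.1603]
time_s: 28.87
position: [0.5276, 0.2007, 0.156]
strips (array([575.9, 396.5]), array([ 30.5, 116.8]), 89.6, np.float64(23.6), 778)
box ((572.0293579101562, 395.3621826171875), (112.61793518066406, 173.34095764160156), 87.568359375) 521
lid (array([424.8,  47.3]), array([110.6,  99.2]), 0.4, np.float64(12.8), 1738) bar (array([425.5,  67.6]), array([23.9, 13.9]), 89.9, np.float64(37.8), 75)
jar (array([479.6, 213.4]), array([45.9, 47.6]), 0.4, np.float64(552.1), 2149) (array([479.6, 213.4]), array([45.9, 47.6]), 0.4, np.float64(552.1), 2149)
weight 257 (array([655.5, 190.3]), array([42.3, 40.6]), 89.6, np.float64(60.6), 184)
weight 296 (array([654.9, 107. ]), array([34.6, 68.7]), 1.4, np.float64(67.4), 553)
weight 334 (array([660.4,  21.4]), array([42.1, 42.2]), 2.1, np.float64(60.4), 415)
weight 374 (array([663. , -63.4]), array([42.5, 42.4]), 1.8, np.float64(60.2), 424)
[-0.466  0.264  0.017  1.733 -0.004  1.145  1.085]
```

View pics/top6.png

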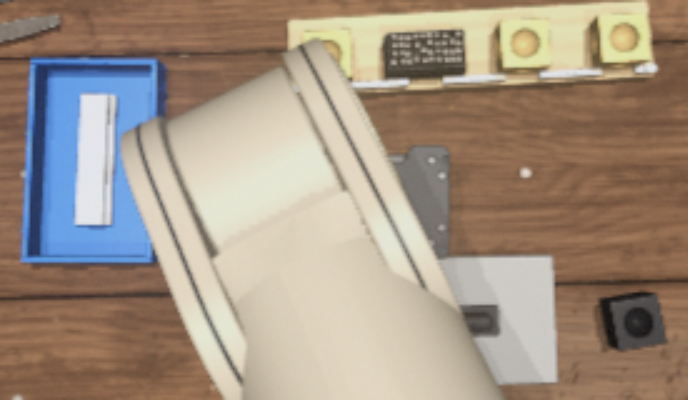

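All four strips lie in the box around (97,158), top strip level at about 24 mm. The weights stand and the lid is partly hidden at (500,320), so I'll move the arm aside, turn the wrist and remeasure.

```bash
python3 -m inch '-0.01 -0.04 0 0.11;-0.02 -0.08 0 0.22;-0.03 -0.12 0 0.33;-0.04 -0.16 0 0.44;-0.05 -0.19 0 0.55' 0 |head -2
python3 -m inch '0 0 0 0.11;0 0 0 0.22;0 0 0 0.33;0 0 0 0.44;0 0 0 0.55' |head -3
python3 -m inch '0 0 0 0.11;0 0 0 0.22;0 0 0 0.33;0 0 0 0.44;0 0 0 0.44' |head -3
python3 - <<'E'
import cv2
from h import *
from station import cams,env
c=cams.camera("top"); w=world(c); z=w[...,2]
print("lid",rect(w,roi((z>.007)&(z<.022),225,260,360,345)), "bar",rect(w,roi((z>.026)&(z<.045),255,270,350,340)))
m=roi((z>.038)&(z<.05),125,190,200,300); q=w[m]; print("box",cv2.minAreaRect((q[:,:2]*1000).astype(np.float32)),len(q))
q=q[:,:2]*1000
# robust box outline: outer edges from extreme points
a=np.deg2rad(-2.2);R=np.array([[np.cos(a),np.sin(a)],[-np.sin(a),np.cos(a)]]);p=(q-[572,395.3])@R.T
for s,ax in((1,0),(-1,0),(1,1),(-1,1)):
    hw=(82,48)[ax]; e=p[(s*p[:,ax]>hw-2)&(abs(p[:,1-ax])<(48,78)[ax])]; f=np.polyfit(e[:,1-ax],e[:,ax],1); print(s,ax,np.round(f,3),len(e),np.round(np.percentile(e[:,ax],[3,97]),1))
print("jar",rect(w,roi((z>.055)&(z<.1),190,280,240,330)))
print(np.round(env.get_state()["qpos"],3),env.get_state()["orientation"])
cv2.imwrite("pics/top7.png",cv2.resize(c["color"][180:340,125:400],None,fx=2.5,fy=2.5))
E
```

```text
time_s: 29.33
position: [0.5707, 0.0139, 0.1559]
time_s: 29.75
position: [0.5707, 0.0178, 0.1555]
orientation: [0.538, 0.843, 0.0, -0.0]
time_s: 30.17
position: [0.5707, 0.0178, 0.1555]
orientation: [0.709, 0.705, 0.0, -0.0]
lid (array([425.3,  85.3]), array([175.2, 110.3]), 89.7, np.float64(12.7), 3832) bar (array([425.5,  85.5]), array([59.9, 12.9]), 88.5, np.float64(38.0), 196)
box ((572.5484008789062, 395.412109375), (113.18974304199219, 173.4380340576172), 88.09828186035156) 672
1 0 [-1.4000e-02  8.4101e+01] 90 [82.3 85.9]
-1 0 [-1.2000e-02 -8.4691e+01] 90 [-86.2 -83.2]
1 1 [7.0000e-03 5.1989e+01] 226 [49.4 55.4]
-1 1 [ 6.0000e-03 -5.2845e+01] 211 [-55.5 -49.9]
jar (array([438.9, 288.6]), array([33.6, 34.4]), 45.1, np.float64(65.6), 241)
[-0.389  0.28   0.327  1.734 -0.098  1.144 -0.031] [ 7.06693568e-01  7.07519743e-01  8.91956984e-05 -7.35995450e-05]
```

View pics/top7.png

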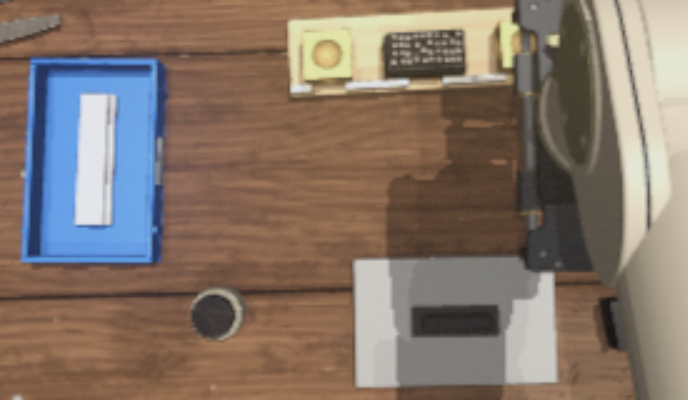

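The lid is clear, flat at (455,320), long axis at about 89.7°, barely moved. The jar is upright and the strips are in. Going for the grip bar.

```bash
python3 -m inch '0.017 -0.036 0 0;0.034 -0.072 0 0;0.051 -0.108 0 0;0.0675 -0.145 0.01 0;0.0675 -0.145 0.03 0' |head -2
python3 -m inch '0 0 0.03 0;0 0 0.05 0;0 0 0.05 0;0 0 0.05 0'
```

```text
time_s: 30.63
position: [0.4217, 0.0881, 0.127]
time_s: 30.97
position: [0.4252, 0.0844, 0.0755]
orientation: [0.707, 0.707, -0.001, -0.0]
force: [0.7, 0.5, 0.8]
finger_gap: 0.502
grasp_force: 0.0
```

```bash
python3 -m inch '0.001 0 0.02 0;0.001 0 0.035 0;0.001 0 0.039 0;0.001 0 0.039 0' |head -2
python3 -m inch '0 0 0 0;0 0 0 0;0 0 0 0;0 0 0 0;0 0 0 0' -1 50 |head -2
python3 -m inch '0 0 0 0;0 0 0 0;0 0 0 0' 
python3 -m inch '0 0 -0.02 0;0 0 -0.05 0;0 0 -0.08 0;0 0 -0.11 0;0 0 -0.13 0'
python3 - <<'E'
import cv2
from h import *
from station import cams
c=cams.camera("side"); w=world(c); x,y,z=w[...,0],w[...,1],w[...,2]
cv2.imwrite("pics/side8.png",cv2.resize(c["color"][100:310,210:420],None,fx=2,fy=2))
E
```

```text
time_s: 31.3
position: [0.4258, 0.0854, 0.0369]
time_s: 31.72
position: [0.4258, 0.0855, 0.037]
time_s: 31.97
position: [0.4257, 0.0854, 0.0368]
orientation: [0.708, 0.706, 0.0, 0.0]
force: [-1.5, 0.0, 5.8]
finger_gap: 0.161
grasp_force: 50.0
time_s: 32.38
position: [0.426, 0.0853, 0.169]
orientation: [0.708, 0.706, 0.001, 0.0]
force: [-0.7, 0.8, -0.7]
finger_gap: 0.156
grasp_force: 50.0
```

View pics/side8.png

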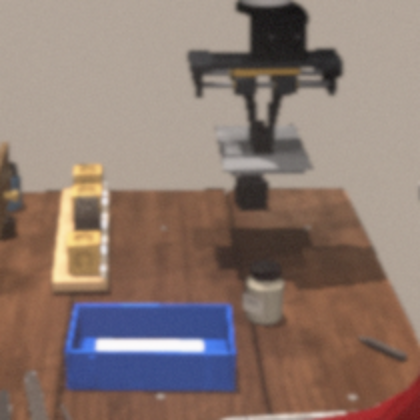

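The lid is held level at (263,150). Carrying it to the box while turning it.

```bash
python3 -m inch '0.035 0.016 0 -0.11;0.07 0.032 0 -0.22;0.105 0.048 0 -0.33;0.14 0.064 0 -0.44;0.18 0.08 0 -0.55' |head -2
python3 -m inch '0 0 0 -0.11;0 0 0 -0.22;0 0 0 -0.33;0 0 0 -0.44;0 0 0 -0.55' |head -3
python3 -m inch '0 0 0 -0.11;0 0 0 -0.22;0 0 0 -0.33;0 0 0 -0.443;0 0 0 -0.443'
```

```text
time_s: 32.85
position: [0.5058, 0.2648, 0.1658]
time_s: 33.27
position: [0.505, 0.2637, 0.1656]
orientation: [0.231, 0.973, -0.001, -0.0]
time_s: 33.68
position: [0.5051, 0.2636, 0.1657]
orientation: [0.012, 1.0, -0.0, -0.001]
force: [1.0, 0.4, -1.6]
finger_gap: 0.153
grasp_force: 50.0
```

```bash
python3 -m inch '-0.016 0.034 0 0.006;-0.032 0.068 0 0.006;-0.048 0.1 0 0.006;-0.063 0.133 0 0.006;-0.063 0.133 0 0.006' |head -2
python3 -m inch '0 0 0.02 0;0 0 0.04 0;0 0 0.055 0;0 0 0.055 0;0 0 0.055 0'
python3 - <<'E'
import cv2
from h import *
from station import cams,env
c=cams.camera("side"); w=world(c); x,y,z=w[...,0],w[...,1],w[...,2]
cv2.imwrite("pics/side9.png",cv2.resize(c["color"][170:310,220:380],None,fx=4,fy=4))
print(np.round(env.get_state()["position"],4))
E
```

```text
time_s: 34.1
position: [0.5716, 0.4015, 0.1637]
time_s: 34.52
position: [0.5718, 0.3945, 0.1106]
orientation: [0.019, 1.0, -0.001, -0.001]
force: [0.6, 0.4, -0.1]
finger_gap: 0.156
grasp_force: 50.0
[0.5724 0.395  0.112 ]
```

View pics/side9.png

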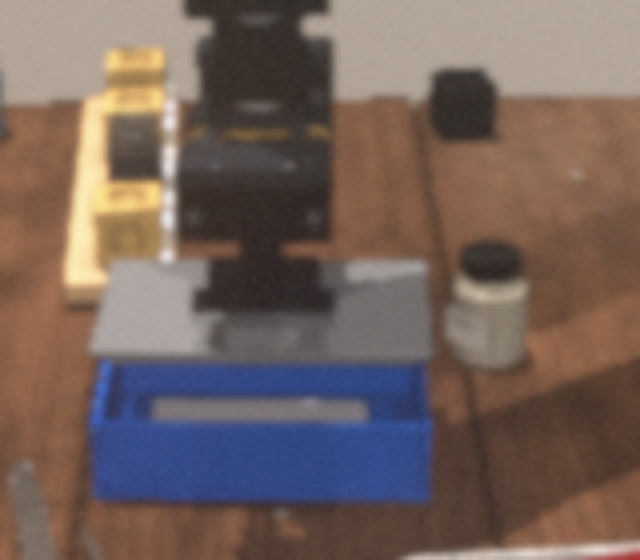

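The lid hangs square over the box, with its edges matching at left (95,355) and right (430,355). Lowering.

```bash
python3 -m inch '0 0 0.015 -0.005;0 0 0.022 -0.005;0 0 0.026 -0.005;0 0 0.026 -0.005'
python3 -m inch '0 0 0.003 0;0 0 0.006 0;0 0 0.008 0;0 0 0.01 0;0 0 0.01 0'
```

```text
time_s: 34.9
position: [0.572, 0.3947, 0.0852]
orientation: [0.016, 1.0, -0.0, -0.0]
force: [0.2, 0.2, -1.0]
finger_gap: 0.157
grasp_force: 50.0
time_s: 35.32
position: [0.5721, 0.3948, 0.0751]
orientation: [0.015, 1.0, -0.0, -0.0]
force: [-0.8, -0.5, -0.6]
finger_gap: 0.156
grasp_force: 50.0
```

Already 7 mm below the edge with no resistance, so the rim is in. Pressing home.

```bash
python3 -m inch '0 0 0.001 0;0 0 0.002 0;0 0 0.003 0;0 0 0.003 0;0 0 0.003 0'
python3 -m inch '0 0 0 0;0 0 0 0;0 0 0 0;0 0 0 0;0 0 0 0' -0.2|tail -3
python3 -m inch '0 0 -0.03 0;0 0 -0.06 0;0 0 -0.1 0;0 -0.03 -0.12 0;0 -0.06 -0.12 0'|head -2
python3 -m inch '0 -0.04 0 0;0 -0.08 0 0;0 -0.12 0 0;0 -0.16 0 0;0 -0.16 0 0'|head -2
python3 - <<'E'
import cv2
from h import *
from station import cams,env
c=cams.camera("top"); w=world(c); z=w[...,2]
print("lid",rect(w,roi((z>.042)&(z<.06),125,190,205,300)),"bar",rect(w,roi((z>.065)&(z<.09),140,200,190,290)))
q=w[roi((z>.042)&(z<.06),125,190,200,300)]; A=np.c_[q[:,:2],np.ones(len(q))]; print("tilt",np.linalg.lstsq(A,q[:,2],rcond=None)[0])
c=cams.camera("side"); w=world(c)
cv2.imwrite("pics/side10.png",cv2.resize(c["color"][170:310,220:380],None,fx=4,fy=4))
E
```

```text
time_s: 35.73
position: [0.5724, 0.395, 0.074]
orientation: [0.015, 1.0, 0.0, 0.0]
force: [-3.9, -3.2, 9.5]
finger_gap: 0.157
grasp_force: 50.0
force: [0.4, 0.2, -0.3]
finger_gap: 0.383
grasp_force: 0.0
time_s: 36.57
position: [0.5717, 0.3375, 0.1984]
time_s: 36.98
position: [0.5667, 0.165, 0.193]
lid (array([571.6, 394.3]), array([111.2, 174.8]), 88.4, np.float64(49.4), 4035) bar (array([571.1, 393.6]), array([14.7, 58. ]), 88.7, np.float64(74.5), 217)
tilt [-7.80662024e-04 -1.42526175e-05  4.99344424e-02]
```

View pics/side10.png

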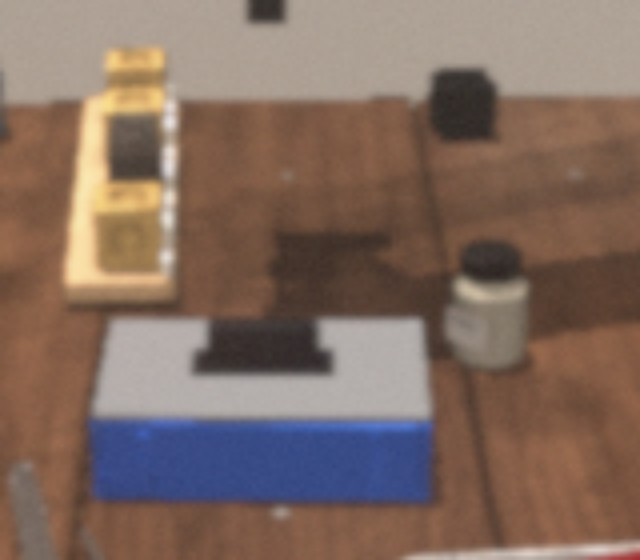

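The lid sits flush on the box (plate edge at y≈418, top at 49.4 mm, level). The jar is upright at (490,310) and the weights are standing. Handing in.

```bash
python3 -m inch '0 0 0 0;0 0 0 0;0 0 0 0;0 0 0 0;0 0 0 0'|head -2; python3 -c "
from station import env
print(env.job_done())"
```

```text
time_s: 37.5
position: [0.5654, 0.1758, 0.1924]
the job is handed in; nothing more can be done
None
```

I drew all four strips out and stacked them in the box, stood the jar upright on the bench and seated the lid level; the weights moved under 4 mm, and the job is handed in at about 37.5 s with no verdict returned.

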